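# Open the card cage's two-stage gate and hold it wide

## Robot

A 6-joint arm with a two-finger parallel gripper is mounted at the origin on a cart in front of the work surface, level with it; the furniture and walls round the work are solid. World frame = base frame: x ahead of the robot, y to its left, z up, the work surface at z = 0. Lengths are in m, angles in degrees, forces in N, time in s.
With the tool pointing down it reaches from about 0.3 to 0.75 m from the base axis. Payload 8.5 kg.
Tool frame: the origin (TCP) lies on the centre line of the jaws, within the pads' length; the fingertips stand 22 mm ahead of it and the grasp point (between the pads) lies 3 mm ahead of it (env.tip_reach is the distance from the TCP to the fingertips, in m); y points along the fingers, z is the direction in which the jaws open and shut, and the axes are right-handed (so a half turn about y gives the same grasp; the last joint's range is limited). The gripper opens to 85 mm and grips with 20 to 120 N. Pads are 22 mm wide; open, the fingers measure 114 mm over their backs; the gripper's body (76 mm by 85 mm) begins 54 mm behind the grasp point. The pads swing forward as they close: fully open they stand 13 mm farther back than shut.
Start: joints at [61.69, 21.807, 74.336, -0, 83.858, -12.336], TCP at [0.151, 0.529, 0.231] pointing down, gripper open.
Joint ranges: [-178.18, 178.18], [-50.72, 133.34], [12.68, 142.11], [-81.47, 261.47], [9.98, 163.14], [-165.26, 165.26]. Speed limits (degrees/s): [136.94, 136.94, 180, 180, 180, 180].

## Interface

Orientations are given as a 3x3 rotation matrix whose columns are the frame's x, y, z axes.
In Python, from rig import env, get_image gives the robot as it stands. The module is installed in compiled form; this text tells all that it offers.
- The arm moves only by the tool carry_out, never from a script. Its argument "targets" is a list that holds one entry, the list of rows, each a list of 7 numbers: the closure, from 0 (fully open) to 1 (shut), then the shift along the world's x, y, z in mm, then the turn, a rotation vector about the world's x, y, z in degrees. In form: [[[claw, dx, dy, dz, ax, ay, az], ...]]. A call has 1 to 20 rows; each row is the pose to reach, as a shift and turn from the pose commanded when the call began; what a row does not reach only later rows make up. A row lasts 1/12 s, in which the tool goes at most 41.7 mm and 7.16 degrees, less where a joint would pass 70% of its speed; a pose out of reach is approached as far as the arm can. A call with a gripper value outside its range is refused whole. The fingers move at their own pace and stop on an object; "squeeze" is the grip in N (left out, the last holds). Time passes only in rows, so rows that repeat a pose let the fingers close. It gives the time, the measured TCP pose, the force and the opening at its end, in the units of the state.
- env.observe(): the state, without advancing time (a new reading comes with each control period).
- get_image(name): name is "side" or "top"; returns a dict with "img" (420x560x3 uint8, red, green, blue), "fx", "fy", "cx", "cy" (pixels), "k1" (the pictures are not rectified: a ray, as slopes to the right and down, at radius r is drawn at 1 + k1 r^2 times it, then the intrinsics apply), "rvec" (rotation vector, rad) and "tvec" (3), from world to camera coordinates, as OpenCV has them. Camera axes: x right, y down, z forward; pixel columns grow to the right and rows downward; lengths in m; the calibration is good to about 2 mm. A picture is of the moment at which its call begins. There is no depth.
- env.close_job(): hands the job in, once; it reports no verdict.
The state is a dict: "time_s": time; "q": joint angles; "qvel": joint speeds; "joint_efforts": joint torques, N m; "position": TCP position; "tool_rot": TCP orientation; "ft_force": force on the tool from outside, world axes, zero at the start; "wrist_torque": the same for the moment, N m; "grip_width": finger opening in m.
Only numpy, scipy, OpenCV 4.12 (cv2) and the standard library are available. Lean on these libraries where they do the work, as an engineer would, in place of code of your own. Each camera call takes 0.05 s, during which the arm holds its last target.

## Task

Open the card cage so that I can draw the cards: squeeze the blue main catch so that the gate springs ajar on to the red safety catch, then squeeze the red one to free it. Take the gate by its yellow pull, swing it past the half-open detent until it stands square to the cage's front or a little beyond, and finish while holding it there, since it swings back when let go. Do not disturb the small blue circuit board or the pen jar.

Things in the scene. Friction and masses are not known exactly. Their poses are not given: they have to be found in the camera images.
- card_cage: Aluminium rack of circuit cards, fixed: 200 mm wide (y), 160 deep (x), top plate at 145 mm, catch housings on it to 157 mm. Origin under its centre at bench height; x points to the back, y to the left as seen facing its front, z up. The dark steel gate closes the front, in a plane 90 mm ahead (-x) of the origin; hinge at the right (-y) front edge, 94 mm from the middle.
- gate (a joint): Gate angle, rad: 0 shut (to 0.015 on the main catch), grows as the free end swings out to the front, counter-clockwise from above; 0.18 on the safety catch, springs to about 0.5 when free, 1.57 square to the front, stop 1.85. Spring 0.3 Nm/rad to 0.55. Detent at 0.95: up to 8 N at the pull from 0.6 to 1.27; let go from wide, it falls back to 1.27. Leaf 194 mm long, 30 to 133 mm above the bench.
- gate_pull (a point): Yellow round upright pull on the gate's top rail, 113 mm from the hinge axis, 16 mm in diameter, its grip 166 to 207 mm above the bench; this point is on its axis at 187 mm. It moves on a circle about the hinge; x axis across the gate leaf, y along it away from the hinge. Steel pins on the rail beside it end at 160 mm.
- gate_hinge (a point): Point on the gate's upright hinge axis, at the height of the middle of the pull (187 mm above the bench). Fixed to the cage, axes as the cage's.
- main_grip (a point): Midway between the two blue tabs of the main catch, on the top plate near the gate's free end, 183 mm above the bench. The tabs are upright paddles 22 mm wide (cage x), 5 mm thick, side by side along the cage's y axis, 41 mm over their outer faces at rest (17 mm fully squeezed), free from 158 to 200 mm above the bench. Axes as the cage's.
- main_left (a joint): Inward travel of the left (+y) blue tab, m: 0 at rest, 0.012 fully squeezed; each tab frees its hook at about 0.005, and both must be squeezed at once. Spring 4.5 N at rest, 7.5 N fully squeezed; springs back when let go.
- main_right (a joint): The same for the right (-y) blue tab.
- safety_grip (a point): Point midway between the two red tabs of the safety catch, nearer to the hinge, 183 mm above the bench; tabs, sizes and axes as for the blue catch. It is 79 mm from the blue one along the cage's y axis; squeezing it while the blue catch still holds the gate does nothing.
- safety_left (a joint): Inward travel of the left (+y) red tab, m, as for the blue tabs.
- safety_right (a joint): The same for the right (-y) red tab.
- board_blue_mid (a point): Small blue circuit board 42x55x13 mm, loose, lying to the left of the cage; centre. Leave it alone.
- pen_jar_mid (a point): Clear jar of coloured pens, 69 mm across, 159 mm high, loose, standing to the right of the cage; centre. Leave it alone.

How it is judged (in metres and radians):
On the way, in this order (a step that is already met when the one before it is completed fails the run):
1. the blue main catch is squeezed and the gate has sprung ajar on to the safety catch (value of joint each of main_left, main_right above 0.003 m and value of joint gate between 0.08 and 0.23 rad).
2. the red safety catch is squeezed and the gate has sprung free of it (value of joint each of safety_left, safety_right above 0.003 m and value of joint gate above 0.24 rad).
3. the gate has been swung past its half-open detent (value of joint gate above 1.3 rad).
At the end, for the whole second after the job is handed in: The gate is held still by the gripper's fingers (contact force over 0.8 N) at an opening angle over 1.45 rad, about square to the cage's front or beyond (value of joint gate above 1.45 rad and velocity of joint gate between -0.1 and 0.1 rad/s and contact force between the fingers and gate above 0.8 N); the arm keeps its last pose, push and grip.
It fails at once if the small blue board or the pen jar is moved by more than 15 mm (distance of any of board_blue_mid, pen_jar_mid from where it was at the start of the episode above 0.015 m).
It also fails if it takes over 51 s, if anything falls off the work surface, if the arm or the gripper's body presses on something with over 40 N, if the wrist force passes 120 N, or if a joint passes its speed limit or range.

## Working session

There is one attempt and no reset: what is moved stays moved. The work goes in short steps, Python scripts to look and compute and a tool call to move; the robot and the scene stay as the last step left them, time stands still between calls to the robot, and variables do not carry over. Pictures are saved under pics/ and viewed, and the job is handed in when it is done.

Besides the shell and the picture viewer there is one more tool, called after "Emit:" as a command line: name --argument value ..., lists and objects as JSON in quotes. carry_out: Moves the arm, as the interface text tells. Its arguments: {"type":"object","properties":{"targets":{"type":"array"},"squeeze":{"type":"number"}},"required":["targets"]}

```bash
mkdir -p pics; python3 - <<'E'
from rig import env,get_image
import cv2,numpy as np
for n in("side","top"):
    d=get_image(n); cv2.imwrite(f"pics/{n}0.png",d["img"][:,:,::-1])
    R=cv2.Rodrigues(np.array(d["rvec"],float))[0]; print(n,d["fx"],d["fy"],d["cx"],d["cy"],d["k1"],"cam",-R.T@np.array(d["tvec"]).ravel(), R[2])
s=env.observe();print({k:np.round(v,3).tolist() for k,v in s.items()}, env.tip_reach)
E
```

```text
side 533.0912550395186 533.0912550395186 272.63493381760486 216.4700437111231 -0.10858211424981581 cam [ 0.20185873 -0.58369335  0.48656506] [ 0.55955796  0.72436106 -0.40273557]
top 428.71666517592354 428.71666517592354 278.42094804771676 210.07552554791542 -1.8955750687326937e-05 cam [0.48808861 0.04923004 0.95896591] [ 0.20365889 -0.00914225 -0.97899922]
{'time_s': 0.1, 'q': [61.689, 21.838, 74.379, -0.002, 83.857, -12.338], 'qvel': [-0.066, -0.127, -0.059, 0.024, -0.037, 0.08], 'joint_efforts': [0.003, -44.922, -23.165, -0.0, 0.004, 0.0], 'position': [0.151, 0.529, 0.231], 'tool_rot': [[0.961, -0.001, 0.275], [-0.275, -0.001, 0.961], [-0.0, -1.0, -0.001]], 'ft_force': [-0.03, 0.185, 0.438], 'wrist_torque': [0.027, 0.015, 0.029], 'grip_width': 0.085} 0.022
```

View pics/side0.png

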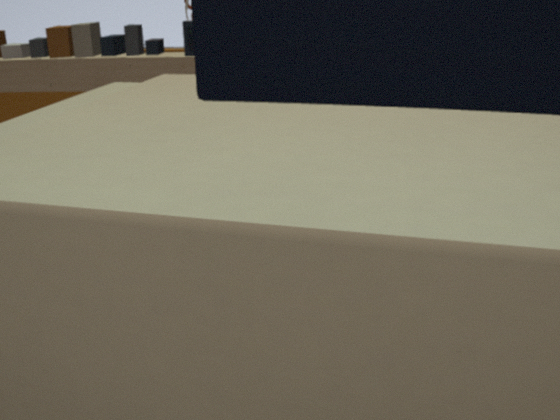

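View pics/top0.png

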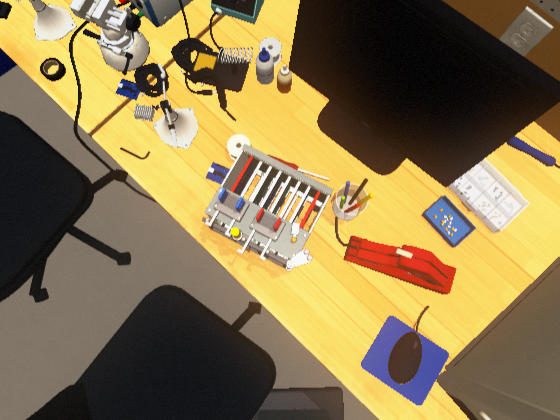

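The side view is blocked by furniture and shows no cage. In the top view the cage is at about (268,205), the jar at (350,200) and the small blue board at (215,172). I'll zoom in on the cage.

```bash
cat > h.py <<'E'
import cv2,numpy as np
from rig import env,get_image
def cam(d):
    R=cv2.Rodrigues(np.array(d["rvec"],float))[0]; t=np.array(d["tvec"],float).ravel()
    K=np.array([[d["fx"],0,d["cx"]],[0,d["fy"],d["cy"]],[0,0,1]]); D=np.array([d["k1"],0,0,0,0.]); return R,t,K,D
def ray(d,uv,z):
    R,t,K,D=cam(d); p=cv2.undistortPoints(np.array(uv,float).reshape(-1,1,2),K,D).reshape(-1,2)
    v=np.c_[p,np.ones(len(p))]@R; c=-R.T@t; return c+v*((z-c[2])/v[:,2])[:,None]
def proj(d,P):
    R,t,K,D=cam(d); return cv2.projectPoints(np.array(P,float).reshape(-1,1,3),cv2.Rodrigues(R)[0],t,K,D)[0].reshape(-1,2)
def crop(d,x0,y0,x1,y1,f,name):
    cv2.imwrite("pics/"+name,cv2.resize(d["img"][y0:y1,x0:x1,::-1],None,fx=f,fy=f,interpolation=cv2.INTER_CUBIC))
E
python3 - <<'E'
from h import *
d=get_image("top"); crop(d,190,135,380,275,4,"top1.png")
hsv=cv2.cvtColor(d["img"],cv2.COLOR_RGB2HSV)
for n,lo,hi in(("blue",(105,120,60),(130,255,255)),("red",(0,150,80),(6,255,255)),("red2",(172,150,80),(180,255,255)),("yel",(24,190,180),(34,255,255))):
    m=cv2.inRange(hsv,lo,hi); m[:135]=0;m[275:]=0;m[:,:190]=0;m[:,380:]=0
    c,l,s,ce=cv2.connectedComponentsWithStats(m)
    print(n,[(s[i].tolist(),ce[i].round(1).tolist()) for i in range(1,c) if s[i,4]>8])
E
```

```text
blue [([219, 188, 6, 11, 25], [221.4, 193.1]), ([236, 198, 8, 10, 41], [239.2, 202.9])]
red [([231, 156, 22, 36, 135], [241.6, 173.2]), ([275, 158, 23, 12, 53], [288.7, 164.0]), ([300, 191, 20, 37, 141], [309.5, 209.5]), ([354, 204, 6, 4, 13], [356.7, 205.0]), ([256, 208, 8, 14, 49], [259.4, 214.7]), ([274, 218, 7, 13, 47], [277.1, 223.8]), ([346, 236, 34, 35, 711], [364.9, 252.9])]
red2 []
yel [([370, 193, 4, 4, 10], [371.3, 194.7]), ([231, 228, 8, 8, 55], [234.7, 231.6])]
```

View pics/top1.png

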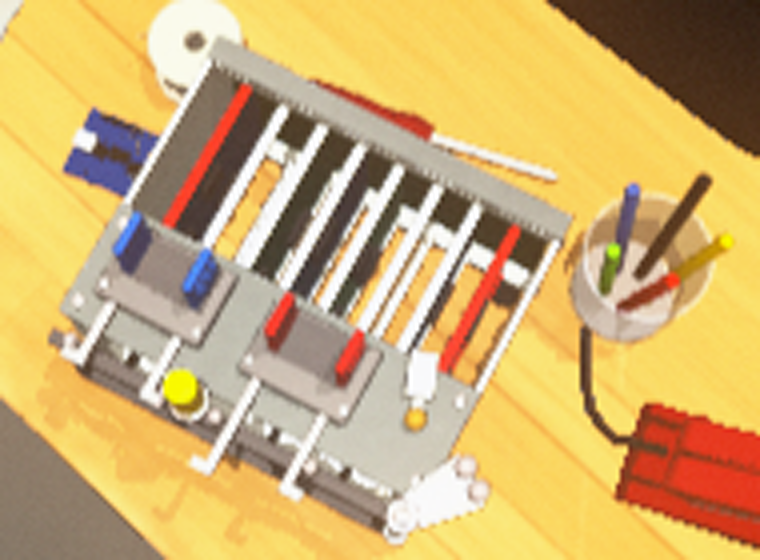

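```bash
python3 - <<'E'
from h import *
d=get_image("top"); np.set_printoptions(precision=4,suppress=True)
o=lambda u,v:(190+u/4-.4,135+v/4-.4)
# tab mask centroids at ~0.188 
T=ray(d,[(221.4,193.1),(239.2,202.9),(259.4,214.7),(277.1,223.8)],0.188); print(T)
mg=(T[0]+T[1])/2; sg=(T[2]+T[3])/2; print("mg",mg,"sg",sg,np.linalg.norm(mg-sg), np.linalg.norm(T[0]-T[1]),np.linalg.norm(T[2]-T[3]))
# top plate corners z .145: back left, back right (rear bar top), front-left
C=ray(d,[o(213,42),o(573,222),o(62,305)],0.145); print("corners",C, np.linalg.norm(C[0]-C[1]))
print("pull top",ray(d,[(234.7,231.6)],0.207)); print("hinge",ray(d,[o(400,518)],0.145))
y=T[0]-T[3]; print("yaw of y axis",np.degrees(np.arctan2(y[1],y[0])), "back edge", np.degrees(np.arctan2(*(C[0]-C[1])[1::-1])))
for dz in (0,.2): print(proj(d,[[.4,.1,dz]]))
print("jar",ray(d,[o(645,270)],0.159),"board",ray(d,[o(110,150)],.01))
E
```

```text
[[0.683  0.1468 0.188 ]
 [0.6637 0.1139 0.188 ]
 [0.6406 0.0771 0.188 ]
 [0.623  0.0451 0.188 ]]
mg [0.6734 0.1304 0.188 ] sg [0.6318 0.0611 0.188 ] 0.08079259692298169 0.03810935555941152 0.036580018874666574
corners [[ 0.7919  0.1096  0.145 ]
 [ 0.6949 -0.066   0.145 ]
 [ 0.6592  0.1837  0.145 ]] 0.20057341185141672
pull top [[0.6074 0.1206 0.207 ]]
hinge [[0.5527 0.0231 0.145 ]]
yaw of y axis 59.42240156685857 back edge 61.06436106738015
[[253.8882 341.819 ]]
[[247.7615 353.2997]]
jar [[ 0.6668 -0.0973  0.159 ]] board [[0.7781 0.1793 0.01  ]]
```

The single-view points agree with the given sizes:

| Check | Measured | Given |
|---|---|---|
| Catch spacing | 81 mm | 79 mm |
| Rear width | 200.6 mm | 200 mm |
| Pull to hinge | 112 mm | 113 mm |

The cage's y axis is at about 60° in the world. The main grip is near (0.674, 0.129), the safety grip near (0.633, 0.061) and the hinge near (0.552, 0.023). I'll move above the main catch now.

Emit:
carry_out --targets '[[[0.24,0,0,40,0,0,0],[0.24,0,0,70,0,0,0],[0.24,40,-30,70,0,0,-2],[0.24,70,-54,70,0,0,-4],[0.24,100,-77,70,0,0,-5],[0.24,130,-100,70,0,0,-6],[0.24,160,-123,70,0,0,-7],[0.24,190,-146,70,0,0,-8],[0.24,220,-169,70,0,0,-9],[0.24,250,-192,70,0,0,-10],[0.24,280,-215,70,0,0,-11],[0.24,310,-238,70,0,0,-12],[0.24,340,-261,70,0,0,-13],[0.24,370,-284,70,0,0,-14],[0.24,400,-307,70,0,0,-14],[0.24,430,-330,70,0,0,-14],[0.24,460,-353,70,0,0,-14],[0.24,490,-376,70,0,0,-14],[0.24,523,-400,70,0,0,-14],[0.24,523,-400,70,0,0,-14]]]' --squeeze 40

```text
time_s: 1.87
position: [0.6784, 0.1235, 0.298]
tool_rot: [[0.863, -0.003, 0.505], [-0.505, -0.001, 0.863], [-0.002, -1.0, -0.003]]
ft_force: [-0.8, -0.9, -1.2]
grip_width: 0.0649
```

```bash
python3 - <<'E'
from h import *
s=env.observe();print({k:np.round(v,3).tolist() for k,v in s.items()})
d=get_image("top"); crop(d,190,135,380,275,4,"top2.png")
d=get_image("side"); cv2.imwrite("pics/side2.png",d["img"][:,:,::-1])
E
```

```text
{'time_s': 1.867, 'q': [0.532, 35.881, 39.306, -0.075, 104.977, -59.183], 'qvel': [3.78, -4.034, 7.508, 1.209, -1.807, 2.954], 'joint_efforts': [0.058, -62.805, -28.893, 0.074, 0.55, -0.508], 'position': [0.678, 0.123, 0.298], 'tool_rot': [[0.863, -0.003, 0.505], [-0.505, -0.001, 0.863], [-0.002, -1.0, -0.003]], 'ft_force': [-0.849, -0.916, -1.173], 'wrist_torque': [0.012, 0.012, -0.022], 'grip_width': 0.065}
```

View pics/top2.png

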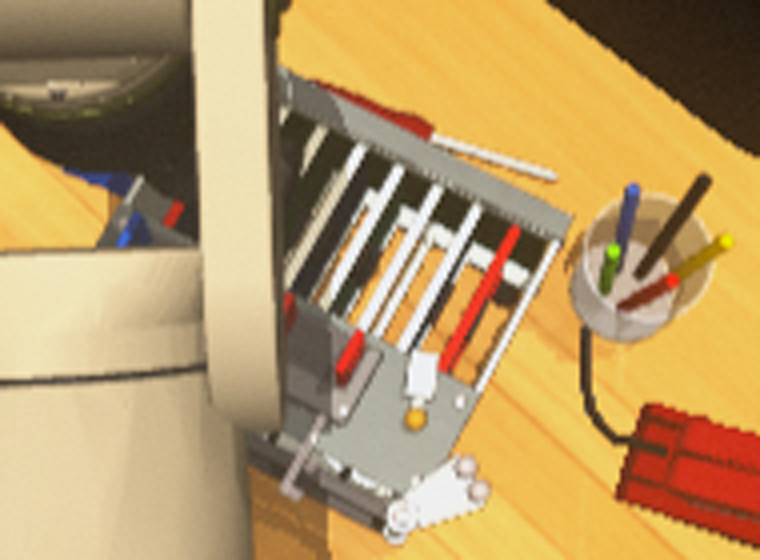

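The arm hides the blue catch at about (150,235), but the red tabs, the jar and the cage are where they were. I'll lower over the blue tabs.

Emit:
carry_out --targets '[[[0.24,0,0,-5,0,0,0],[0.24,0,0,-25,0,0,0],[0.24,0,0,-50,0,0,0],[0.24,0,0,-75,0,0,0],[0.24,0,0,-90,0,0,0],[0.24,0,0,-100,0,0,0],[0.24,0,0,-110,0,0,0],[0.24,0,0,-110,0,0,0],[0.24,0,0,-110,0,0,0],[0.24,0,0,-110,0,0,0]]]'

```text
time_s: 2.8
position: [0.6747, 0.129, 0.1928]
tool_rot: [[0.866, 0.002, 0.499], [-0.499, 0.0, 0.866], [0.002, -1.0, 0.001]]
ft_force: [0.7, 0.8, 0.0]
grip_width: 0.0649
```

Emit:
carry_out --targets '[[[0.45,0,0,0,0,0,0],[0.55,0,0,0,0,0,0],[0.62,0,0,0,0,0,0],[0.68,0,0,0,0,0,0],[0.74,0,0,0,0,0,0],[0.74,0,0,0,0,0,0],[0.74,0,0,0,0,0,0],[0.74,0,0,0,0,0,0]]]'

```text
time_s: 3.47
position: [0.6748, 0.1287, 0.193]
tool_rot: [[0.866, 0.003, 0.5], [-0.5, 0.0, 0.866], [0.002, -1.0, 0.001]]
ft_force: [-1.7, -0.8, 6.3]
grip_width: 0.0226
```

```bash
python3 - <<'E'
from h import *
s=env.observe();print({k:np.round(s[k],3).tolist() for k in("position","ft_force","wrist_torque","grip_width")})
d=get_image("top"); crop(d,190,135,380,275,4,"top3.png")
E
```

```text
{'position': [0.675, 0.129, 0.193], 'ft_force': [-1.659, -0.831, 6.311], 'wrist_torque': [-0.168, 0.172, 0.012], 'grip_width': 0.023}
```

View pics/top3.png

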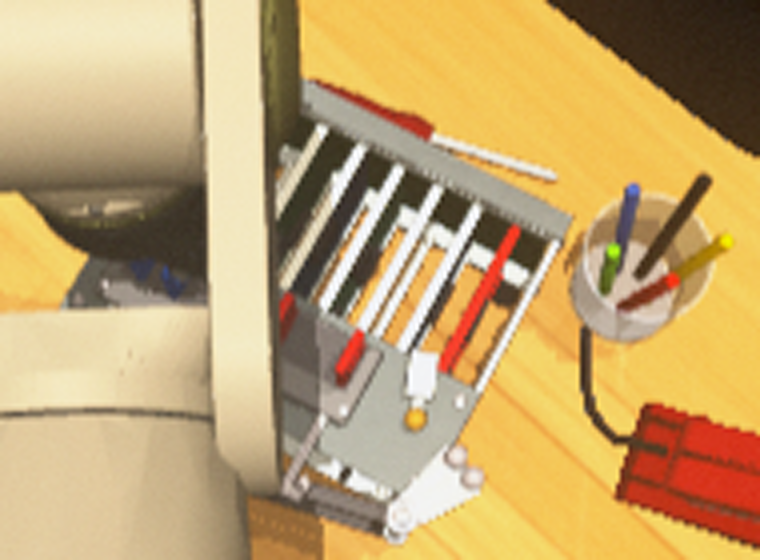

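Between the hooks at about (310,480) the gate's rail now stands off the cage front, and the width is 22.6 mm with a blue tab seen squeezed at (165,280). The gate is ajar on the safety catch, so I'll release, lift and move to the red catch.

Emit:
carry_out --targets '[[[0.5,0,0,0,0,0,0],[0.24,0,0,0,0,0,0],[0.24,0,0,0,0,0,0],[0.24,0,0,15,0,0,0],[0.24,0,0,40,0,0,0],[0.24,0,0,60,0,0,0],[0.24,-10,-17,60,0,0,0],[0.24,-25,-42,60,0,0,0],[0.24,-41,-68,60,0,0,0],[0.24,-41,-68,60,0,0,0],[0.24,-41,-68,60,0,0,0],[0.24,-41,-68,40,0,0,0],[0.24,-41,-68,20,0,0,0],[0.24,-41,-68,0,0,0,0],[0.24,-41,-68,0,0,0,0],[0.24,-41,-68,0,0,0,0]]]'

```text
time_s: 4.85
position: [0.6335, 0.0616, 0.1909]
tool_rot: [[0.867, -0.002, 0.499], [-0.499, 0.0, 0.867], [-0.002, -1.0, -0.0]]
ft_force: [0.3, 0.3, 0.2]
grip_width: 0.0652
```

```bash
python3 - <<'E'
from h import *
s=env.observe();print({k:np.round(s[k],3).tolist() for k in("position","ft_force","wrist_torque","grip_width")})
d=get_image("top"); crop(d,190,135,380,275,4,"top4.png")
E
```

```text
{'position': [0.633, 0.062, 0.191], 'ft_force': [0.281, 0.311, 0.176], 'wrist_torque': [0.002, -0.002, 0.012], 'grip_width': 0.065}
```

View pics/top4.png

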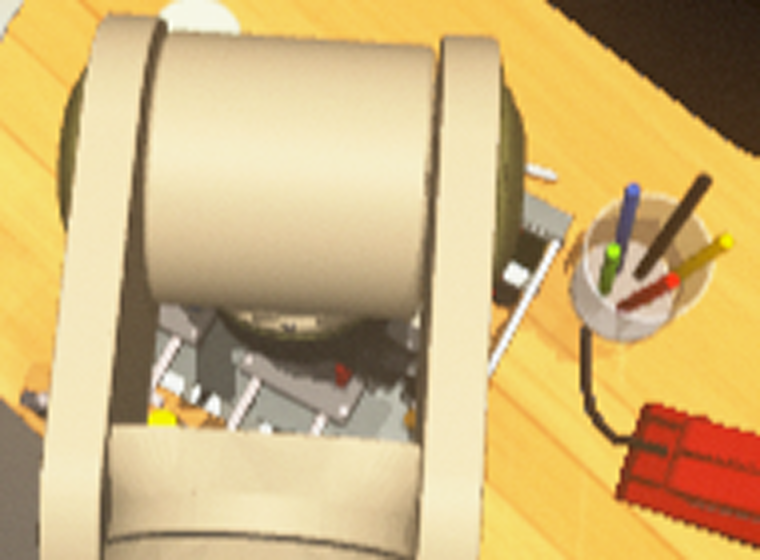

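The yellow pull is now at (162,418), shifted about 20 mm outward from (182,390), so the gate is ajar. The fingers straddle the red catch, and I'll squeeze it.

Emit:
carry_out --targets '[[[0.45,0,0,0,0,0,0],[0.55,0,0,0,0,0,0],[0.62,0,0,0,0,0,0],[0.68,0,0,0,0,0,0],[0.74,0,0,0,0,0,0],[0.74,0,0,0,0,0,0],[0.74,0,0,0,0,0,0],[0.74,0,0,0,0,0,0],[0.74,0,0,0,0,0,0]]]'

```text
time_s: 5.65
position: [0.634, 0.0607, 0.1934]
tool_rot: [[0.866, 0.004, 0.5], [-0.5, -0.0, 0.866], [0.003, -1.0, 0.002]]
ft_force: [-1.1, -0.4, 6.2]
grip_width: 0.0224
```

```bash
python3 - <<'E'
from h import *
s=env.observe();print({k:np.round(s[k],3).tolist() for k in("position","ft_force","wrist_torque","grip_width")})
d=get_image("top"); crop(d,190,135,380,275,4,"top5.png")
E
```

```text
{'position': [0.634, 0.061, 0.193], 'ft_force': [-1.134, -0.447, 6.152], 'wrist_torque': [-0.16, 0.076, 0.06], 'grip_width': 0.022}
```

View pics/top5.png

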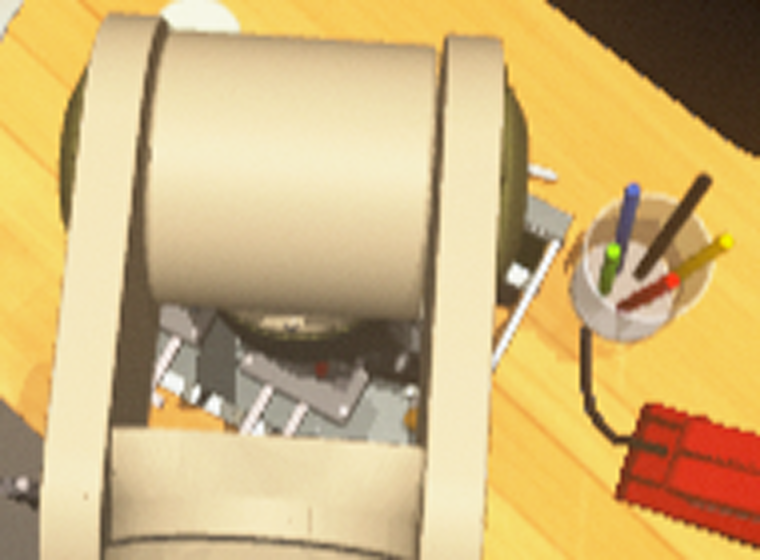

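The gate's free end is now at about (20,490), so it has sprung free. I'll release, lift and move aside to see the pull.

Emit:
carry_out --targets '[[[0.5,0,0,0,0,0,0],[0.24,0,0,0,0,0,0],[0.24,0,0,0,0,0,0],[0.24,0,0,20,0,0,0],[0.24,0,0,60,0,0,0],[0.3,0,0,100,0,0,0],[0.3,-15,25,110,0,0,-7],[0.3,-30,50,110,0,0,-14],[0.3,-45,75,110,0,0,-21],[0.3,-60,100,110,0,0,-28],[0.3,-75,125,110,0,0,-35],[0.3,-90,150,110,0,0,-42],[0.3,-105,175,110,0,0,-49],[0.3,-120,200,110,0,0,-56],[0.3,-130,220,110,0,0,-61],[0.3,-130,220,110,0,0,-61],[0.3,-130,220,110,0,0,-61],[0.3,-130,220,110,0,0,-61]]]'

```text
time_s: 7.2
position: [0.5036, 0.2804, 0.3013]
tool_rot: [[-0.016, -0.0, 1.0], [-1.0, -0.0, -0.016], [0.0, -1.0, -0.0]]
ft_force: [-0.6, 0.1, 0.3]
grip_width: 0.06
```

```bash
python3 - <<'E'
from h import *
s=env.observe();print({k:np.round(s[k],3).tolist() for k in("position","tool_rot","ft_force","q","grip_width")})
d=get_image("top"); crop(d,190,155,380,295,4,"top6.png")
hsv=cv2.cvtColor(d["img"],cv2.COLOR_RGB2HSV)
m=cv2.inRange(hsv,(24,190,120),(34,255,255)); m[:150]=0;m[310:]=0;m[:,:170]=0;m[:,330:]=0
c,l,st,ce=cv2.connectedComponentsWithStats(m)
H=np.array([.552,.023])
for i in range(1,c):
    if st[i,4]>8:
        p=ray(d,[ce[i]],.205)[0]; v=p[:2]-H; print(st[i],ce[i],p,"r",np.hypot(*v),"a",np.arctan2(v[1],v[0])-np.pi/3)
E
```

```text
{'position': [0.504, 0.28, 0.301], 'tool_rot': [[-0.016, -0.0, 1.0], [-1.0, -0.0, -0.016], [0.0, -1.0, -0.0]], 'ft_force': [-0.626, 0.124, 0.342], 'q': [17.353, 22.443, 61.876, -0.002, 95.687, 18.246], 'grip_width': 0.06}
[222 258   9   9  61] [226.57377049 262.1147541 ] [0.55401792 0.13523782 0.205     ] r 0.11225595591457722 a 0.5056217888193459
```

View pics/top6.png

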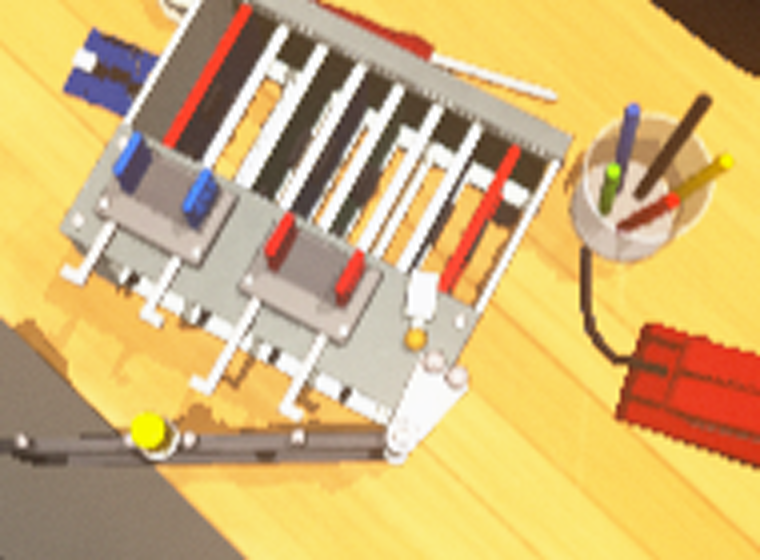

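The pull is at crop (150,432), which is world (0.554, 0.135). That gives a radius of 112 mm and an angle of 0.506 rad, as it should be. All tabs are back at rest, and the board and jar are unmoved. I'll grasp the pull with the jaws across the leaf.

Emit:
carry_out --targets '[[[0.3,15,-40,0,0,0,0],[0.3,28,-78,0,0,0,0],[0.3,40,-115,0,0,0,0],[0.3,51,-145,0,0,0,0],[0.3,51,-145,-10,0,0,0],[0.3,51,-145,-40,0,0,0],[0.3,51,-145,-70,0,0,0],[0.3,51,-145,-95,0,0,0],[0.3,51,-145,-109,0,0,0],[0.3,51,-145,-109,0,0,0],[0.3,51,-145,-109,0,0,0],[0.6,51,-145,-109,0,0,0],[0.75,51,-145,-109,0,0,0],[0.9,51,-145,-109,0,0,0],[0.9,51,-145,-109,0,0,0],[0.9,51,-145,-109,0,0,0],[0.9,51,-145,-109,0,0,0]]]' --squeeze 40

```text
time_s: 8.67
position: [0.5547, 0.1357, 0.1934]
tool_rot: [[-0.017, 0.002, 1.0], [-1.0, -0.0, -0.017], [0.0, -1.0, 0.002]]
ft_force: [-1.0, 0.1, 5.8]
grip_width: 0.0144
```

```bash
python3 - <<'E'
from h import *
s=env.observe();print({k:np.round(s[k],3).tolist() for k in("position","tool_rot","ft_force","wrist_torque","q","grip_width")})
d=get_image("top"); crop(d,190,155,380,295,4,"top7.png")
c=s["position"][:2]; H=np.array([.552,.0225]); v=np.array([.554,.1355])-H
for a in range(0,72,6):
    q=np.radians(a); R=np.array([[np.cos(q),-np.sin(q)],[np.sin(q),np.cos(q)]]); print(a,((R@v-v)*1000).round(0))
E
```

```text
{'position': [0.555, 0.136, 0.193], 'tool_rot': [[-0.017, 0.002, 1.0], [-1.0, -0.0, -0.017], [0.0, -1.0, 0.002]], 'ft_force': [-1.016, 0.14, 5.795], 'wrist_torque': [-0.057, 0.107, -0.007], 'q': [1.879, 25.538, 74.729, -0.007, 79.615, 2.849], 'grip_width': 0.014}
0 [0. 0.]
6 [-12.  -0.]
12 [-24.  -2.]
18 [-35.  -5.]
24 [-46.  -9.]
30 [-57. -14.]
36 [-67. -20.]
42 [-76. -28.]
48 [-85. -36.]
54 [-92. -45.]
60 [-99. -55.]
66 [-104.  -65.]
```

View pics/top7.png

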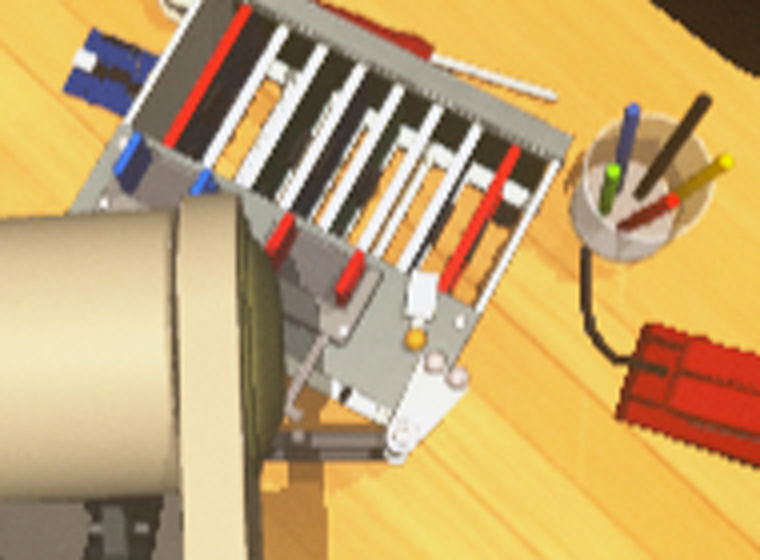

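The width stopped at 14.4 mm on the pull, whereas the commanded closure would give about 8 mm, so it is held. I'll swing along the arc, turning with the leaf.

Emit:
carry_out --targets '[[[0.9,-6,0,0,0,0,3],[0.9,-12,0,0,0,0,6],[0.9,-18,-1,0,0,0,9],[0.9,-24,-2,0,0,0,12],[0.9,-30,-3,0,0,0,15],[0.9,-35,-5,0,0,0,18],[0.9,-41,-7,0,0,0,21],[0.9,-46,-9,0,0,0,24],[0.9,-52,-11,0,0,0,27],[0.9,-57,-14,0,0,0,30],[0.9,-62,-17,0,0,0,33],[0.9,-67,-20,0,0,0,36],[0.9,-67,-20,0,0,0,36]]]'

```text
time_s: 9.8
position: [0.4873, 0.1156, 0.1934]
tool_rot: [[0.576, 0.002, 0.818], [-0.818, 0.0, 0.576], [0.001, -1.0, 0.002]]
ft_force: [-0.6, 1.0, 6.6]
grip_width: 0.0142
```

```bash
python3 - <<'E'
from h import *
s=env.observe();print({k:np.round(s[k],3).tolist() for k in("position","tool_rot","ft_force","wrist_torque","q","grip_width")})
d=get_image("top"); crop(d,190,155,380,295,4,"top8.png")
E
```

```text
{'position': [0.487, 0.116, 0.193], 'tool_rot': [[0.576, 0.002, 0.818], [-0.818, 0.0, 0.576], [0.001, -1.0, 0.002]], 'ft_force': [-0.647, 1.03, 6.642], 'wrist_torque': [0.09, 0.186, 0.022], 'q': [-0.223, 18.76, 85.806, 0.003, 75.326, -35.361], 'grip_width': 0.014}
```

View pics/top8.png

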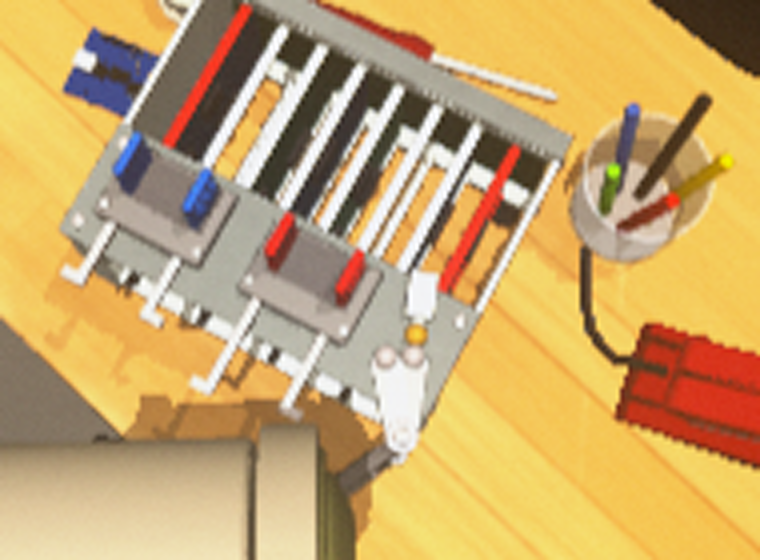

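The leaf follows, visible at (370,470), with the grip intact and small forces. I'll swing the rest of the way to about 1.66 rad and hold.

Emit:
carry_out --targets '[[[0.9,-5,-4,0,0,0,3],[0.9,-9,-8,0,0,0,6],[0.9,-14,-12,0,0,0,9],[0.9,-18,-16,0,0,0,12],[0.9,-22,-20,0,0,0,15],[0.9,-25,-25,0,0,0,18],[0.9,-29,-30,0,0,0,21],[0.9,-32,-35,0,0,0,24],[0.9,-35,-40,0,0,0,27],[0.9,-37,-45,0,0,0,30],[0.9,-37,-45,0,0,0,30],[0.9,-37,-45,0,0,0,30],[0.9,-37,-45,0,0,0,30],[0.9,-37,-45,0,0,0,30],[0.9,-37,-45,0,0,0,30],[0.9,-37,-45,0,0,0,30]]]'

```text
time_s: 11.18
position: [0.4496, 0.0716, 0.1933]
tool_rot: [[0.906, -0.001, 0.423], [-0.423, 0.002, 0.906], [-0.002, -1.0, 0.001]]
ft_force: [-7.8, 4.2, 12.9]
grip_width: 0.0137
```

```bash
python3 - <<'E'
from h import *
s=env.observe();print({k:np.round(s[k],3).tolist() for k in("position","tool_rot","ft_force","wrist_torque","qvel","grip_width")})
v=np.array(s["position"][:2])-[.552,.0225]; print("r",np.hypot(*v),"a",np.arctan2(v[1],v[0])-np.pi/3)
d=get_image("top"); crop(d,190,155,380,295,4,"top9.png")
E
```

```text
{'position': [0.45, 0.072, 0.193], 'tool_rot': [[0.906, -0.001, 0.423], [-0.423, 0.002, 0.906], [-0.002, -1.0, 0.001]], 'ft_force': [-7.762, 4.237, 12.895], 'wrist_torque': [0.785, 1.114, -0.142], 'qvel': [0.034, -0.05, -0.041, -0.069, 0.091, 0.011], 'grip_width': 0.014}
r 0.11360122812237167 a 1.6471629917404471
```

View pics/top9.png

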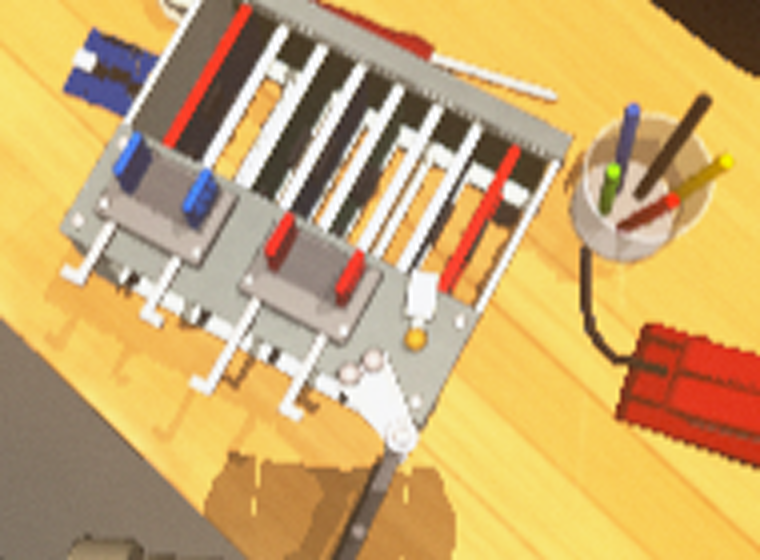

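The leaf now runs from the hinge at (400,438) to (345,555). I'll check its angle independently from those rail pixels, then hand in.

```bash
python3 - <<'E'
from h import *
d=get_image("top"); o=lambda u,v:(190+u/4-.4,155+v/4-.4)
P=ray(d,[o(400,438),o(345,555)],.14); v=P[1]-P[0]; print(P,np.arctan2(v[1],v[0])-np.pi/3)
s=env.observe(); print(s["time_s"],s["grip_width"],np.round(s["qvel"],2),np.round(s["ft_force"],1))
E
```

```text
[[0.55305165 0.02289768 0.14      ]
 [0.499099   0.05030556 0.14      ]] 1.6243689871925115
11.2833 0.013879549489899693 [ 0.04  0.02  0.05 -0.   -0.03  0.04] [-7.3  4.7 12.8]
```

```bash
python3 -c "
from rig import env
print(env.close_job())"
```

```text
the job is handed in; nothing more can be done
None
```

The gate is open, and the arm was still holding it by the yellow pull when I handed the job in at about 11.3 s. The hand-in reports no verdict, so the state below comes from my own last checks.

**What I did:** I squeezed the blue catch and the gate sprang ajar. I then squeezed the red catch and it sprang free to about 0.5 rad. I gripped the pull across the leaf and swung it past the detent.

**Last checks:**
- **Gate angle:** the hand's position gives 1.65 rad and the rail in the picture gives 1.62 rad. Both are past square and above the 1.45 rad needed.
- **Grip and force:** the arm was still, with the fingers stopped on the pull at 13.9 mm. The pull is 16 mm across, and I took the gap to be give in the pads. The wrist force was about 15 N, including about 9 N along the leaf.
- **Board and jar:** both were at their starting places in the top view.

**Not checked:** I could not read the tab travels directly. They rest on the finger width, about 22.5 mm on both catches, and on the gate's movement. The side camera was no help, because its first view was blocked. Every position therefore comes from the top view, checked against the sizes you gave.

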